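Find the outlet key left latched on and release it

ROBOT

A 7-joint arm with a two-finger parallel gripper is mounted at the origin on the work surface; the furniture and walls round the work are solid. World frame = base frame: x ahead of the robot, y to its left, z up, the work surface at z = 0. Lengths are in mm, angles in rad, forces in N, time in s.
With the tool pointing down it reaches from about 400 to 925 mm from the base axis. Payload 4.1 kg.
Tool frame: the origin (TCP) lies at the very end of the fingers, on their centre line; the grasp point (between the pads) lies 19 mm behind it; z points along the fingers, y is the direction in which the jaws open and shut (so a half turn about z gives the same grasp; the last joint's range is limited). The gripper opens to 85 mm and grips with 20 to 120 N. Pads are 22 mm wide; open, the fingers measure 114 mm over their backs; the gripper's body (76 mm by 85 mm) begins 54 mm behind the grasp point. The pads swing forward as they close: fully open they stand 13 mm farther back than shut.
Start: joints at [1.101, 0.398, 0.045, 1.537, -0.019, 1.207, -0.051], TCP at [235.573, -605.846, 231.347] pointing down, gripper open.
Joint ranges: [-2.82, 2.82], [-0.49, 2.23], [-1.37, 1.46], [0, 2.46], [-1.36, 4.5], [0.23, 2], [-2.94, 2.94]. Speed limits (rad/s): [2.57, 2.57, 3.14, 3.14, 3.14, 3.14, 3.14].

INTERFACE

Orientations are given as a rotation vector (axis times angle).
In Python, from plant import arm gives the robot as it stands. The module is installed in compiled form; this text tells all that it offers.
- The arm moves only by the shell command python3 -m pendant 'ROWS' [FORCE]. ROWS is JSON, one flat list of numbers, 7 for each row, row after row: the turn, a rotation vector about the tool's x, y, z in degrees, then the shift along the tool's x, y, z in cm, then the opening, from 0 (shut) to 1 (fully open). A call has 1 to 8 rows; each row shifts and turns the pose as measured when the row begins, along the tool's axes as they then stand; what a row does not reach is not made up. A row lasts 1/8 s, in which the tool goes at most 62.5 mm and 10.7 degrees, less where a joint would pass 70% of its speed; a pose out of reach is approached as far as the arm can. A call is refused whole if a number of a shift passes 6.25 or a number of a turn 10.7, either way. A call with a gripper value outside its range is refused whole. The fingers move at their own pace and stop on an object; FORCE is the grip in N (left out, the last holds). Time passes only in rows, so rows that do not move let the fingers close. It gives the time, the measured TCP pose, the force and the opening at its end, in the units of the state.
- arm.read_state(): the state, without advancing time (a new reading comes with each control period).
- arm.capture(name): name is "side" or "top"; returns the picture (420x560x3 uint8, blue, green, red); there is no depth.
- arm.camera_params(name): a dict with "camera_matrix" (3x3 intrinsics, pixels), "D" ([k1, k2, p1, p2, k3] as OpenCV has them; the pictures are not rectified), "R" (3x3) and "t" (3): a world point X has camera coordinates R X + t. Camera axes: x right, y down, z forward; pixel columns grow to the right and rows downward; lengths in mm; the calibration is good to about 2 mm. A picture is of the moment at which its call begins. camera_params takes no time and is no camera call.
- arm.hand_in(): hands the job in, once; it reports no verdict.
Trained networks look in the newest picture that a camera, given by its name, has taken for a name from the list of things; names that differ only in an ending like _2 or _b are one class to them, and where a whole thing is asked for, a point or a joint stands for the part that bears it (a point fixed in the world has none). Each returns a list of dicts, best first, with "confidence" (0 to 1); they miss things now and then, are a little off and sometimes report something else, mostly with a low value. They report only what shows in the picture. A call takes as long as a camera call.
- arm.look_for(camera, label): "location" ([column, row] as shares, 0 to 1, of the picture: columns of its width, rows of its height, amid what is visible of it).
- arm.pinpoint(camera, label): "location" ([column, row] as shares, 0 to 1, of the picture: columns of its width, rows of its height: a listed point, or the origin of a listed thing).
The state is a dict: "time_s": time; "joint_pos": joint angles; "joint_vel": joint speeds; "effort": joint torques, N m; "eef_pos": TCP position; "orientation": TCP orientation; "ft_force": force on the tool from outside, world axes, zero at the start; "ft_torque": the same for the moment, N m; "grip_width": opening from 0.0 (shut) to 1.0 (fully open).
Only numpy, scipy, OpenCV 4.12 (cv2) and the standard library are available. Lean on these libraries where they do the work, as an engineer would, in place of code of your own. Each camera call takes 0.05 s, during which the arm holds its last target.

TASK

Before the bench is wiped down wet, every outlet of the grey four-way block must be off, but one of its four push-push keys has been left latched down. Working along the row from the left end to the right end as seen from the robot, tap each of the four keys lightly with the fingertips, so lightly that none latches or springs up; then press the one that is latched down and let go, so that all four keys stand up. Grasp nothing, leave the scissors and the two tin cutters where they lie, and finish with the hand clear.

Things in the scene. Friction and masses are not known exactly. Their poses are not given: they have to be found in the camera images.
- switch_block: Light grey outlet block, 124 x 226 mm in plan, lid 52 mm high, screwed down (fixed). Origin: centre of its underside. x points away from the robot, y left along the key row, z up. Keys at x = -0.034, y = +0.069 (leftmost), +0.023, -0.023, -0.069 (rightmost); behind them, at x = +0.025, round dark outlets with rims 7 mm high.
- key_a_top (a point): Centre of the top face of key a, one of four identical off-white caps, 30 mm (block x) by 24 mm (block y), 46 mm apart, each in a black frame 3 mm high. Top face 66 mm above the bench when up, 60.6 mm when latched. Letters are mixed along the row anew every time and do not tell which key is latched.
- key_a (a joint): Travel of key a (m): 0 up, 0.0054 latched, 0.009 bottomed. Push-push: an up key pushed past 7 mm latches; the latched one (exactly one of the four at the start) pushed past 6.5 mm and let go springs up. Spring 2 N at 0, 4.2 N at 5.4 mm, 4.6 N at 6.5 mm, 5.6 N at 9 mm: a touch of 2.5 to 3.5 N sinks an up key 1 to 4 mm, while the latched one stands firm, lower.
- module_a: Frame and works of key a, fixed in the block; origin on the bench straight below that key's centre, axes as the block's. A touch on key a counts as a touch on this.
- key_b_top (a point): Centre of the top face of key b, one of four identical off-white caps, 30 mm (block x) by 24 mm (block y), 46 mm apart, each in a black frame 3 mm high. Top face 66 mm above the bench when up, 60.6 mm when latched. Letters are mixed along the row anew every time and do not tell which key is latched.
- key_b (a joint): Travel of key b (m): 0 up, 0.0054 latched, 0.009 bottomed. Push-push: an up key pushed past 7 mm latches; the latched one (exactly one of the four at the start) pushed past 6.5 mm and let go springs up. Spring 2 N at 0, 4.2 N at 5.4 mm, 4.6 N at 6.5 mm, 5.6 N at 9 mm: a touch of 2.5 to 3.5 N sinks an up key 1 to 4 mm, while the latched one stands firm, lower.
- module_b: Frame and works of key b, fixed in the block; origin on the bench straight below that key's centre, axes as the block's. A touch on key b counts as a touch on this.
- key_c_top (a point): Centre of the top face of key c, one of four identical off-white caps, 30 mm (block x) by 24 mm (block y), 46 mm apart, each in a black frame 3 mm high. Top face 66 mm above the bench when up, 60.6 mm when latched. Letters are mixed along the row anew every time and do not tell which key is latched.
- key_c (a joint): Travel of key c (m): 0 up, 0.0054 latched, 0.009 bottomed. Push-push: an up key pushed past 7 mm latches; the latched one (exactly one of the four at the start) pushed past 6.5 mm and let go springs up. Spring 2 N at 0, 4.2 N at 5.4 mm, 4.6 N at 6.5 mm, 5.6 N at 9 mm: a touch of 2.5 to 3.5 N sinks an up key 1 to 4 mm, while the latched one stands firm, lower.
- module_c: Frame and works of key c, fixed in the block; origin on the bench straight below that key's centre, axes as the block's. A touch on key c counts as a touch on this.
- key_d_top (a point): Centre of the top face of key d, one of four identical off-white caps, 30 mm (block x) by 24 mm (block y), 46 mm apart, each in a black frame 3 mm high. Top face 66 mm above the bench when up, 60.6 mm when latched. Letters are mixed along the row anew every time and do not tell which key is latched.
- key_d (a joint): Travel of key d (m): 0 up, 0.0054 latched, 0.009 bottomed. Push-push: an up key pushed past 7 mm latches; the latched one (exactly one of the four at the start) pushed past 6.5 mm and let go springs up. Spring 2 N at 0, 4.2 N at 5.4 mm, 4.6 N at 6.5 mm, 5.6 N at 9 mm: a touch of 2.5 to 3.5 N sinks an up key 1 to 4 mm, while the latched one stands firm, lower.
- module_d: Frame and works of key d, fixed in the block; origin on the bench straight below that key's centre, axes as the block's. A touch on key d counts as a touch on this.
- scissors: Small loose scissors with yellow handles, 101 x 177 x 9 mm, lying to the right of the block; origin at the centre of the underside. Leave alone.
- petal_cutter: Loose large tin petal cutter, 58 x 56 x 23 mm, in front of the block; origin at the centre of the underside. Leave alone.
- small_cutter: Loose small tin petal cutter, 38 x 41 x 23 mm, in front of the block; origin at the centre of the underside. Leave alone.

How it is judged (in metres and radians):
On the way, in this order (a step that is already met when the one before it is completed fails the run):
1. the leftmost key is tapped with the fingers (over 0.3 N), while the latched key is still down (((y of key_a_top in the frame of switch_block between 0.059 and 0.079 m and contact force between the fingers and module_a above 0.3 N) or (y of key_b_top in the frame of switch_block between 0.059 and 0.079 m and contact force between the fingers and module_b above 0.3 N) or (y of key_c_top in the frame of switch_block between 0.059 and 0.079 m and contact force between the fingers and module_c above 0.3 N) or (y of key_d_top in the frame of switch_block between 0.059 and 0.079 m and contact force between the fingers and module_d above 0.3 N)) and value of joint any of key_a, key_b, key_c, key_d above 0.004 m), for 0.02 s.
2. the second key from the left is tapped with the fingers (over 0.3 N), while the latched key is still down (((y of key_a_top in the frame of switch_block between 0.013 and 0.033 m and contact force between the fingers and module_a above 0.3 N) or (y of key_b_top in the frame of switch_block between 0.013 and 0.033 m and contact force between the fingers and module_b above 0.3 N) or (y of key_c_top in the frame of switch_block between 0.013 and 0.033 m and contact force between the fingers and module_c above 0.3 N) or (y of key_d_top in the frame of switch_block between 0.013 and 0.033 m and contact force between the fingers and module_d above 0.3 N)) and value of joint any of key_a, key_b, key_c, key_d above 0.004 m), for 0.02 s.
3. the third key from the left is tapped with the fingers (over 0.3 N), while the latched key is still down (((y of key_a_top in the frame of switch_block between -0.033 and -0.013 m and contact force between the fingers and module_a above 0.3 N) or (y of key_b_top in the frame of switch_block between -0.033 and -0.013 m and contact force between the fingers and module_b above 0.3 N) or (y of key_c_top in the frame of switch_block between -0.033 and -0.013 m and contact force between the fingers and module_c above 0.3 N) or (y of key_d_top in the frame of switch_block between -0.033 and -0.013 m and contact force between the fingers and module_d above 0.3 N)) and value of joint any of key_a, key_b, key_c, key_d above 0.004 m), for 0.02 s.
4. the rightmost key is tapped with the fingers (over 0.3 N), while the latched key is still down (((y of key_a_top in the frame of switch_block between -0.079 and -0.059 m and contact force between the fingers and module_a above 0.3 N) or (y of key_b_top in the frame of switch_block between -0.079 and -0.059 m and contact force between the fingers and module_b above 0.3 N) or (y of key_c_top in the frame of switch_block between -0.079 and -0.059 m and contact force between the fingers and module_c above 0.3 N) or (y of key_d_top in the frame of switch_block between -0.079 and -0.059 m and contact force between the fingers and module_d above 0.3 N)) and value of joint any of key_a, key_b, key_c, key_d above 0.004 m), for 0.02 s.
5. a key is pressed past its release point (6.5 mm) (value of joint any of key_a, key_b, key_c, key_d above 0.0065 m), for 0.02 s.
At the end, for the whole second after the job is handed in: All four keys are up (less than 1.5 mm down), and the scissors and the two tin cutters lie within 20 mm of where they began (value of joint each of key_a, key_b, key_c, key_d below 0.0015 m and distance of each of scissors, petal_cutter, small_cutter from where it was at the start of the episode below 0.02 m); the robot touches nothing.
It fails at once if an up key is pushed to its latching point (over 6.8 mm) while another key is down (over 4 mm) ((value of joint key_a above 0.0068 m and value of joint any of key_b, key_c, key_d above 0.004 m) or (value of joint key_b above 0.0068 m and value of joint any of key_a, key_c, key_d above 0.004 m) or (value of joint key_c above 0.0068 m and value of joint any of key_a, key_b, key_d above 0.004 m) or (value of joint key_d above 0.0068 m and value of joint any of key_a, key_b, key_c above 0.004 m)).
It fails at once if the scissors are shifted more than 20 mm or lifted more than 10 mm (distance of scissors from where it was at the start of the episode above 0.02 m or height (world z) of scissors above 0.01 m).
It fails at once if the large cutter is shifted more than 20 mm or lifted more than 10 mm (distance of petal_cutter from where it was at the start of the episode above 0.02 m or height (world z) of petal_cutter above 0.01 m).
It fails at once if the small cutter is shifted more than 20 mm or lifted more than 10 mm (distance of small_cutter from where it was at the start of the episode above 0.02 m or height (world z) of small_cutter above 0.01 m).
It also fails if it takes over 64 s, if anything falls off the work surface, if the arm or the gripper's body presses on something with over 40 N, if the wrist force passes 120 N, or if a joint passes its speed limit or range.

## Working session

There is one attempt and no reset: what is moved stays moved. The work goes in short steps, Python scripts to look and compute and a shell command to move; the robot and the scene stay as the last step left them, time stands still between calls to the robot, and variables do not carry over. Pictures are saved under pics/ and viewed, and the job is handed in when it is done.

```bash
mkdir -p pics
python3 - <<'E'
from plant import arm
import cv2,numpy as np
s=arm.read_state(); print({k:np.round(v,3).tolist() for k,v in s.items()})
for n in ("top","side"):
    im=arm.capture(n); cv2.imwrite(f"pics/{n}0.png",im)
    p=arm.camera_params(n); print(n,p)
    for l in ("switch_block","key_a_top","module_a","key_a"):
        print(l,[(np.round(np.array(d["location"])*[560,420],1).tolist(),round(d["confidence"],2)) for d in arm.pinpoint(n,l)][:6])
E
```

```text
{'time_s': 0.0, 'joint_pos': [1.101, 0.399, 0.045, 1.538, -0.019, 1.207, -0.051], 'joint_vel': [-0.001, -0.001, 0.002, 0.001, 0.0, 0.001, -0.0], 'effort': [0.0, -47.512, 1.365, -25.422, 0.012, 0.01, 0.0], 'eef_pos': [235.313, -605.242, 230.259], 'orientation': [-3.086, -0.579, 0.001], 'ft_force': [-0.053, -0.212, -0.446], 'ft_torque': [0.028, 0.033, -0.002], 'grip_width': 0.999}
top {'camera_matrix': array([[518.90768821,   0.        , 274.88504796],
       [  0.        , 518.90768821, 213.09781485],
       [  0.        ,   0.        ,   1.        ]]), 'D': array([-0.12963731,  0.        ,  0.        ,  0.        ,  0.        ]), 'R': array([[-2.15134374e-02, -9.99761375e-01, -3.79008652e-03],
       [-9.86142320e-01,  2.18438306e-02, -1.64457202e-01],
       [ 1.64500748e-01,  1.99525002e-04, -9.86376938e-01]]), 't': array([-110.16558014,  481.47146934,  829.220716  ])}
switch_block [([253.6, 173.3], 0.57), ([285.8, 203.0], 0.44), ([261.2, 190.6], 0.35)]
key_a_top [([204.9, 179.5], 0.54)]
module_a [([284.3, 202.8], 0.94), ([234.2, 192.9], 0.87), ([209.3, 185.9], 0.82), ([259.5, 196.4], 0.68)]Traceback (most recent call last):
  File "<stdin>", line 8, in <module>
ValueError: it knows: key_a_top, key_b_top, key_c_top, key_d_top, module, petal_cutter, scissors, small_cutter, switch_block
```

Run:
```python
from plant import arm
import cv2,numpy as np
n="side"
im=arm.capture(n); cv2.imwrite(f"pics/{n}0.png",im)
p=arm.camera_params(n); print(n,p)
for n in("top","side"):
    for l in ("switch_block","module","key_a_top","key_b_top","key_c_top","key_d_top"):
        print(n,l,[(np.round(np.array(d["location"])*[560,420],1).tolist(),round(d["confidence"],2)) for d in arm.pinpoint(n,l)][:6])
```

```text
side {'camera_matrix': array([[428.27431659,   0.        , 275.45015507],
       [  0.        , 428.27431659, 210.38313589],
       [  0.        ,   0.        ,   1.        ]]), 'D': array([0.00610018, 0.        , 0.        , 0.        , 0.        ]), 'R': array([[-0.8500113 , -0.52676001, -0.00216381],
       [-0.31976087,  0.51924081, -0.79255408],
       [ 0.41860933, -0.67298802, -0.60979779]]), 't': array([344.31548014, 271.03039702, 627.21079111])}
top switch_block [([253.6, 173.3], 0.57), ([285.8, 203.0], 0.44), ([261.2, 190.6], 0.35)]
top module [([284.3, 202.8], 0.94), ([234.2, 192.9], 0.87), ([209.3, 185.9], 0.82), ([259.5, 196.4], 0.68)]
top key_a_top [([204.9, 179.5], 0.54)]
top key_b_top [([284.6, 196.3], 0.69)]
top key_c_top [([231.7, 185.0], 0.81)]
top key_d_top [([258.9, 186.3], 0.51)]
side switch_block [([235.0, 237.2], 0.8)]
side module [([220.8, 262.6], 0.82), ([263.6, 276.6], 0.62)]
side key_a_top [([220.3, 235.9], 0.74), ([219.5, 258.6], 0.23)]
side key_b_top [([269.3, 203.1], 0.64)]
side key_c_top [([236.4, 226.0], 0.48)]
side key_d_top [([255.1, 214.8], 0.47)]
```

View pics/top0.png

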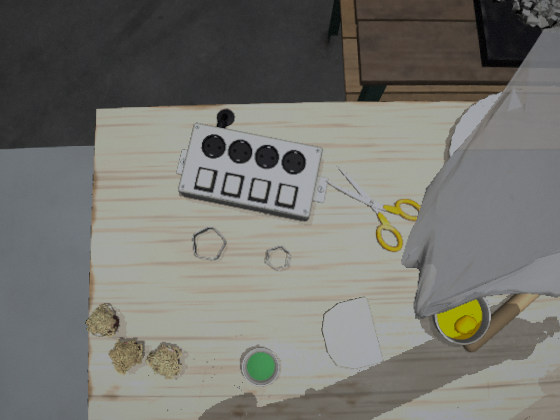

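View pics/side0.png

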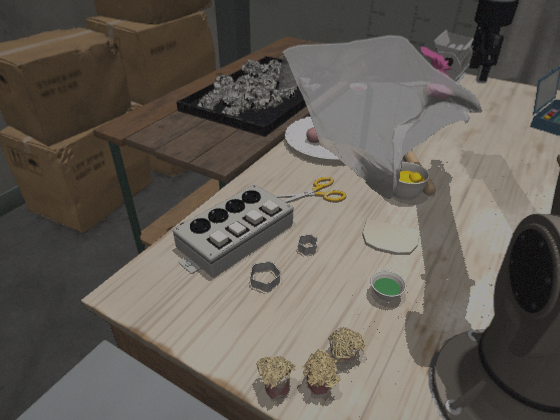

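```bash
cat > h.py <<'E'
from plant import arm
import cv2,numpy as np
from scipy.optimize import least_squares
def proj(n,X):
    p=arm.camera_params(n)
    return cv2.projectPoints(np.array(X,float).reshape(-1,1,3),cv2.Rodrigues(p["R"])[0],p["t"],p["camera_matrix"],p["D"])[0].reshape(-1,2)
def ray(n,uv,z):
    p=arm.camera_params(n)
    u=cv2.undistortPoints(np.array([[uv]],float),p["camera_matrix"],p["D"])[0,0]
    R=p["R"];c=-R.T@p["t"];d=R.T@np.array([u[0],u[1],1]);return c+d*(z-c[2])/d[2]
def tri(a,b):
    A=[];
    for n,uv in(("top",a),("side",b)):
        p=arm.camera_params(n);u=cv2.undistortPoints(np.array([[uv]],float),p["camera_matrix"],p["D"])[0,0]
        P=np.c_[p["R"],p["t"]];A+= [u[0]*P[2]-P[0],u[1]*P[2]-P[1]]
    v=np.linalg.svd(np.array(A))[2][-1];return v[:3]/v[3]
def w(pose,L):
    x,y,a=pose;L=np.array(L,float);c,s=np.cos(a),np.sin(a)
    return np.c_[x+c*L[:,0]-s*L[:,1],y+s*L[:,0]+c*L[:,1],L[:,2]]
E
python3 - <<'E'
from h import *
K=[(-34,69-46*i,65) for i in range(4)];M=[(-34,69-46*i,0) for i in range(4)]
T=[(204.9,179.5),(231.7,185),(258.9,188),(284.6,196.3)]; S=[(220.3,236),(236.4,226),(255.1,214.8),(269.3,203.1)]
TM=[(209.3,185.9),(234.2,192.9),(259.5,196.4),(284.3,202.8)]
f=lambda q:np.r_[(proj("top",w(q,K))-T).ravel(),(proj("top",w(q,M))-TM).ravel(),(proj("side",w(q,K))-S).ravel()]
r=least_squares(f,[650,0,0],loss="soft_l1");print(r.x,np.round(r.fun.reshape(-1,2),1).tolist())
q=r.x
for n in("top","side"):
    im=cv2.imread(f"pics/{n}0.png")
    im=cv2.resize(im,None,fx=4,fy=4,interpolation=cv2.INTER_CUBIC)
    for pts in [[(-62,-113,52),(62,-113,52),(62,113,52),(-62,113,52)]]+[[(-34+a*15,y+b*12,66) for a,b in((-1,-1),(1,-1),(1,1),(-1,1))] for y in(69,23,-23,-69)]:
        cv2.polylines(im,[np.int32((proj(n,w(q,pts))+.5)*4)],True,(0,0,255),1)
    c=np.int32(proj(n,w(q,[(0,0,52)]))[0]*4)
    cv2.imwrite(f"pics/{n}1.png",im[c[1]-250:c[1]+250,c[0]-350:c[0]+350])
    print(n,proj(n,[arm.read_state()["eef_pos"]]))
E
```

```text
[ 5.52015840e+02 -7.93633437e+01 -2.20701101e-01] [[-1.2, -0.3], [-0.8, -0.5], [-0.6, 1.9], [1.3, -1.0], [-0.5, 1.7], [-0.1, -0.3], [0.1, 1.2], [0.9, -0.1], [-1.3, -1.2], [0.8, -2.2], [-0.8, -1.3], [1.0, 0.6]]
top [[636.95940716 359.44032924]]
side [[475.49473652  79.71708965]]
```

```bash
ls pics
```

```text
side0.png
side1.png
top0.png
top1.png
```

View pics/top1.png

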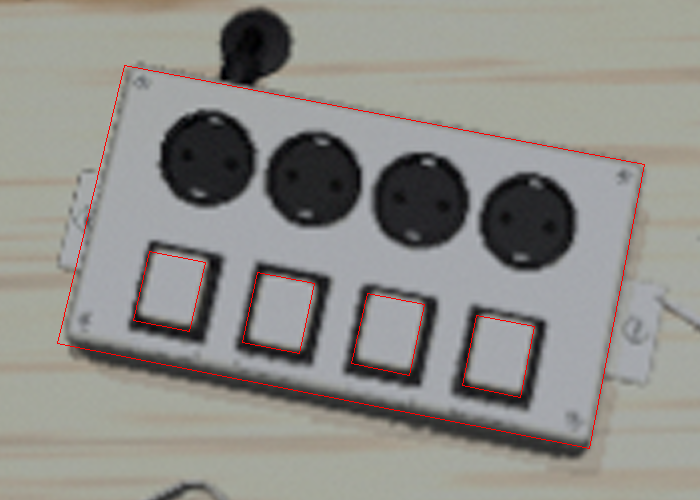

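View pics/side1.png

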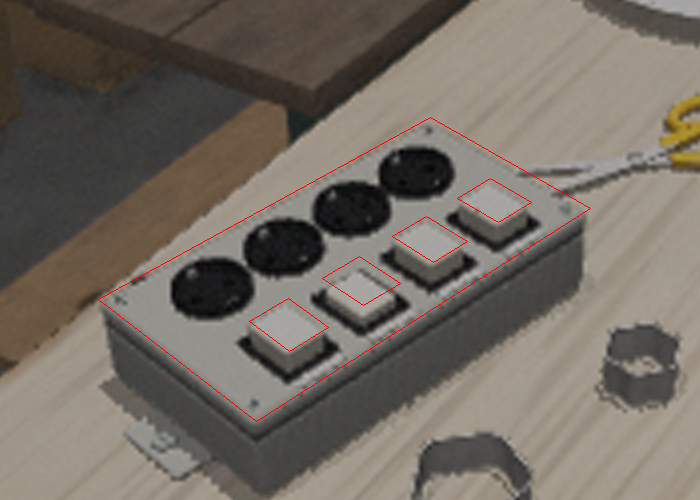

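```bash
python3 - <<'E'
from h import *
for a,b in [((418,312),(398,196)),((418,312),(480,105)),((405,262),(310,130)),((405,262),(398,196)),((555,40),(290,50)),((450,150),(290,50)),((405,262),(290,50))]:
    X=tri(a,b);print(np.round(X),np.round(np.linalg.norm(proj("top",[X])-a),1),np.round(np.linalg.norm(proj("side",[X])-b),1))
from scipy.spatial.transform import Rotation as R
print(R.from_rotvec(arm.read_state()["orientation"]).as_matrix().round(3))
q=[552,-79.36,-.2207]
print(w(q,[(-34,69-46*i,66) for i in range(4)]).round(1))
for l in("petal_cutter","small_cutter","scissors"):print(l,arm.pinpoint("top",l)[:1])
E
python3 - <<'E'
import sys;sys.path.insert(0,'.')
import cv2,numpy as np
im=cv2.imread('pics/side0.png')[20:220,260:520];cv2.imwrite('pics/drape.png',cv2.resize(im,None,fx=3,fy=3,interpolation=cv2.INTER_CUBIC))
E
```

```text
[ 304. -357.   27.] 3.1 2.3
[ 252. -292.  313.] 60.1 43.4
[ 433. -278.  197.] 40.3 25.2
[ 349. -358.   20.] 28.1 22.0
[ 686. -526.  248.] 0.0 0.0
[ 530. -314.  326.] 26.4 14.7
[ 435. -222.  379.] 70.2 39.7
[[ 0.932  0.362  0.   ]
 [ 0.362 -0.932 -0.   ]
 [-0.     0.    -1.   ]]
[[ 533.9   -4.6   66. ]
 [ 523.9  -49.5   66. ]
 [ 513.8  -94.4   66. ]
 [ 503.7 -139.2   66. ]]
petal_cutter [{'location': [0.3636, 0.4286], 'confidence': 0.7}]
small_cutter [{'location': [0.4948, 0.6129], 'confidence': 0.58}]
scissors [{'location': [0.6604, 0.4793], 'confidence': 0.61}]
```

View pics/drape.png

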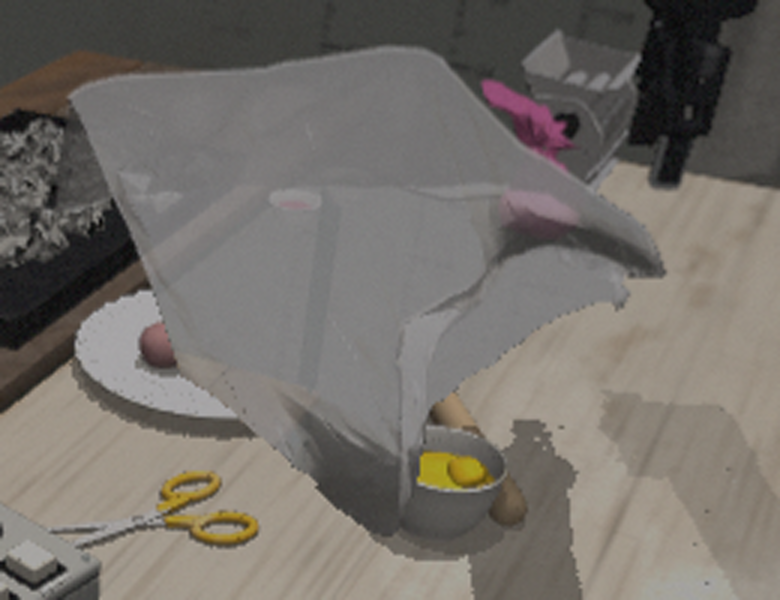

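```bash
python3 - <<'E'
from h import *
for b in [(290,50),(405,37),(440,70),(480,105),(392,165)]:
    print(b)
    for z in (0,60,120,180,240,300,360,420):
        X=ray("side",b,z);print(z,X.round()[:2],proj("top",[X]).round()[0])
p=arm.camera_params
for n in("top","side"):print(n,-p(n)["R"].T@p(n)["t"])
E
python3 - <<'E'
import cv2
im=cv2.imread('pics/top0.png')[20:360,380:560];cv2.imwrite('pics/drape2.png',cv2.resize(im,None,fx=1.75*1,fy=1.75,interpolation=cv2.INTER_CUBIC))
E
```

```text
(290, 50)
0 [ 1089. -1227.] [724. -42.]
60 [  991. -1057.] [702. -31.]
120 [ 894. -888.] [671. -17.]
180 [ 796. -718.] [627.   5.]
240 [ 699. -549.] [565.  35.]
300 [ 601. -379.] [478.  78.]
360 [ 504. -210.] [356. 140.]
420 [406. -40.] [189. 225.]
(405, 37)
0 [  717. -1685.] [820. 121.]
60 [  657. -1470.] [822. 128.]
120 [  597. -1254.] [813. 140.]
180 [  536. -1039.] [788. 157.]
240 [ 476. -823.] [740. 183.]
300 [ 416. -608.] [659. 220.]
360 [ 356. -392.] [531. 272.]
420 [ 295. -177.] [340. 343.]
(440, 70)
0 [  452. -1316.] [806. 216.]
60 [  419. -1138.] [784. 230.]
120 [ 385. -959.] [752. 248.]
180 [ 351. -781.] [704. 270.]
240 [ 318. -602.] [635. 299.]
300 [ 284. -424.] [537. 335.]
360 [ 250. -245.] [401. 380.]
420 [217. -67.] [219. 434.]
(480, 105)
0 [  249. -1049.] [744. 320.]
60 [ 236. -897.] [711. 336.]
120 [ 222. -745.] [667. 354.]
180 [ 209. -594.] [608. 375.]
240 [ 196. -442.] [531. 401.]
300 [ 183. -290.] [430. 431.]
360 [ 169. -139.] [298. 465.]
420 [156.  13.] [133. 501.]
(392, 165)
0 [ 368. -527.] [506. 274.]
60 [ 343. -428.] [465. 289.]
120 [ 318. -328.] [416. 308.]
180 [ 292. -229.] [357. 329.]
240 [ 267. -130.] [285. 355.]
300 [242. -30.] [198. 385.]
360 [217.  69.] [ 94. 418.]
420 [192. 168.] [-27. 454.]
top [ 336.02192342 -120.82192336  896.68810436]
side [116.78067523 462.74693294 598.02303668]
```

View pics/drape2.png

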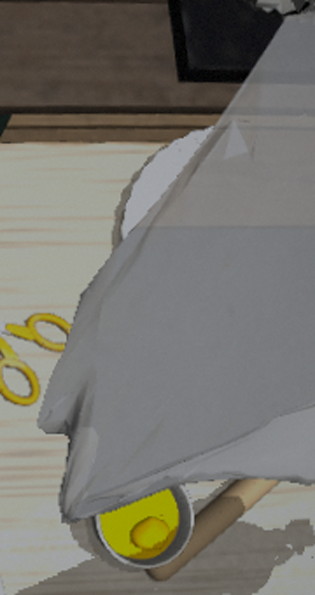

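```bash
python3 -m pendant '[0,0,0,-0.5,-0.7,-2.5,0, 0,0,0,-0.5,-0.7,-2.5,0, 0,0,0,-0.5,-0.7,-2.5,0, 0,0,0,-0.5,-0.7,-2.5,0, 0,0,0,-0.5,-0.7,-2.5,0, 0,0,0,-0.5,-0.7,-2.5,0, 0,0,0,-0.5,-0.7,-2.5,0, 0,0,0,-0.5,-0.7,-2.5,0]' 20
```

```text
time_s: 2.0
eef_pos: [176.6, -565.9, 434.9]
orientation: [-3.082, -0.58, 0.001]
ft_force: [0.4, -0.2, 0.2]
grip_width: 0.002
```

```bash
python3 -m pendant '[0,0,-7,1.95,-2.28,0,0, 0,0,-7,2.21,-2.03,0,0, 0,0,-7,2.44,-1.74,0,0, 0,0,-7,2.64,-1.43,0,0, 0,0,-7,2.79,-1.1,0,0, 0,0,-7,2.9,-0.75,0,0, 0,0,-7,2.97,-0.39,0,0, 0,0,-7,3,-0.03,0,0]'
python3 - <<'E'
from h import *
from scipy.spatial.transform import Rotation as R
s=arm.read_state();print(R.from_rotvec(s["orientation"]).as_matrix().round(3),np.round(s["joint_pos"],2))
cv2.imwrite("pics/side2.png",arm.capture("side"))
E
```

```text
time_s: 3.0
eef_pos: [252.8, -333.7, 438.2]
orientation: [2.426, 1.993, -0.002]
ft_force: [0.2, -0.7, -0.3]
grip_width: 0.001
[[ 0.194  0.981  0.   ]
 [ 0.981 -0.194 -0.003]
 [-0.002  0.001 -1.   ]] [ 0.97 -0.11 -0.14  1.68 -0.01  1.57  0.64]
```

View pics/side2.png

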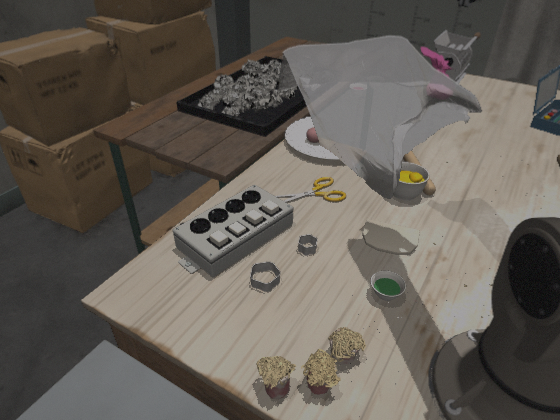

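```bash
python3 -m pendant '[0,0,1.4,4.7,2.65,0,0, 0,0,0,4.7,2.65,0,0, 0,0,0,4.7,2.65,0,0, 0,0,0,4.7,2.65,2.5,0, 0,0,0,4.7,2.65,2.5,0, 0,0,0,4.7,2.65,2.5,0, 0,0,0,4.7,2.65,2.5,0, 0,0,0,4.7,2.65,2.5,0]'
cat >> h.py <<'E'
from scipy.spatial.transform import Rotation as R
Q=[552,-79.36,-.2207]
def to(i,h):
    s=arm.read_state();M=R.from_rotvec(s["orientation"]).as_matrix()
    T=w(Q,[(-34,69-46*i,h)])[0]
    Z=np.array([0,0,-1.]);Y=np.array([np.cos(Q[2]),np.sin(Q[2]),0]);D=np.c_[np.cross(Y,Z),Y,Z]
    print("t",s["time_s"],"pos",np.round(s["eef_pos"],1),"local cm",(M.T@(T-s["eef_pos"])/10).round(2),"turn",np.degrees(R.from_matrix(M.T@D).as_rotvec()).round(2),"F",np.round(s["ft_force"],2))
E
python3 -c "
from h import *
to(0,90)"
```

```text
time_s: 4.05
eef_pos: [550.8, -3.3, 315.4]
orientation: [2.446, 1.945, 0.008]
ft_force: [0.3, -0.9, 1.2]
grip_width: 0.001
t 4.05 pos [550.8  -3.3 315.4] local cm [-0.36 -1.98 22.51] turn [ 0.93  0.36 -0.39] F [ 0.29 -0.86  1.23]
```

```bash
python3 -m pendant '[0.9,0.4,-0.4,-0.1,-0.5,4,0, 0,0,0,-0.1,-0.5,4,0, 0,0,0,-0.1,-0.5,4,0, 0,0,0,0,-0.5,4,0, 0,0,0,0,0,2,0, 0,0,0,0,0,1,0, 0,0,0,0,0,0,0, 0,0,0,0,0,0,0]'
python3 - <<'E'
from h import *
to(0,90)
for n in("top","side"):
    im=arm.capture(n);cv2.imwrite(f"pics/{n}3.png",cv2.resize(im[100:310,120:400],None,fx=2.8,fy=2.8,interpolation=cv2.INTER_CUBIC))
    print(proj(n,[arm.read_state()["eef_pos"]]))
E
```

```text
time_s: 5.05
eef_pos: [533.9, 3.3, 119.0]
orientation: [-2.445, -1.969, -0.008]
ft_force: [0.3, 0.8, 0.3]
grip_width: 0.0
t 5.05 pos [533.9   3.3 119. ] local cm [-0.79  0.17  2.9 ] turn [ 0.05 -0.32  0.33] F [0.3  0.82 0.28]
[[193.85206818 171.34711357]]
[[213.92019724 214.58372804]]
```

View pics/side3.png

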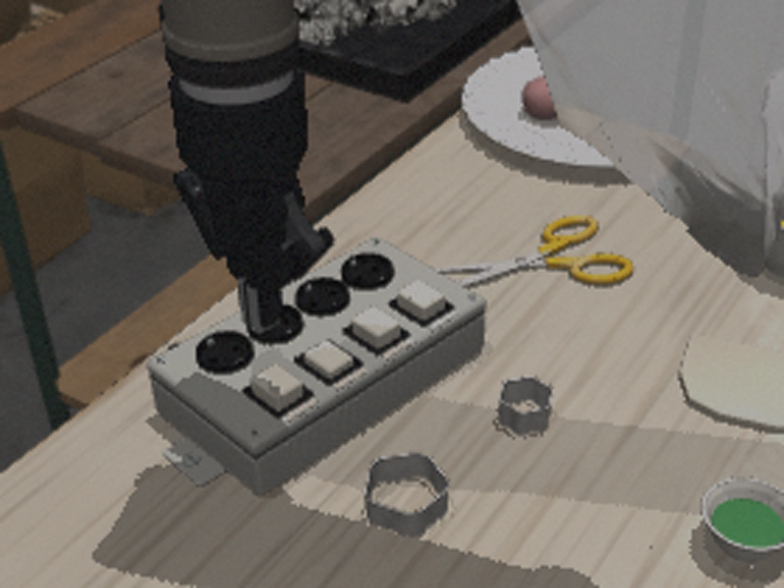

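View pics/top3.png

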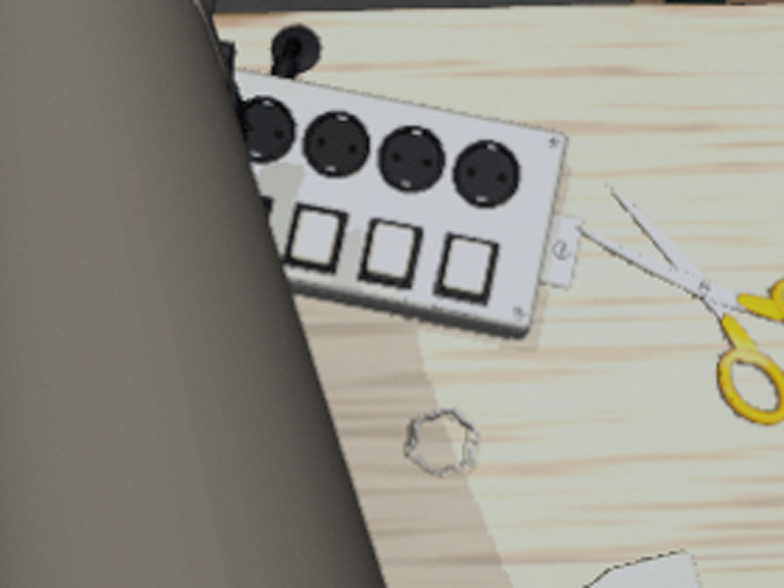

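```bash
python3 -m pendant '[0,-0.3,0.3,-0.4,0.1,1,0, 0,0,0,-0.4,0.1,1.5,0, 0,0,0,0,0,1.5,0, 0,0,0,0,0,0.5,0, 0,0,0,0,0,0,0, 0,0,0,0,0,0,0]'
python3 - <<'E'
from h import *
to(0,66)
for i in range(4):
    arm.capture("top" if i<3 else "side");s=arm.read_state();print(np.round(s["eef_pos"],2),np.round(s["ft_force"],2))
E
```

```text
time_s: 5.9
eef_pos: [534.4, -5.7, 71.1]
orientation: [2.452, 1.962, 0.001]
ft_force: [0.3, 0.4, 0.4]
grip_width: -0.001
t 5.9 pos [534.4  -5.7  71.1] local cm [ 0.1  -0.07  0.51] turn [ 0.08  0.01 -0.01] F [0.3  0.38 0.38]
[534.43  -5.73  71.15] [-0.27  0.2  -0.84]
[534.55  -5.82  71.33] [0.2  0.85 0.32]
[534.59  -5.82  71.39] [ 0.29  0.07 -0.35]
[534.58  -5.84  71.41] [-0.4  -0.32  0.23]
```

```bash
python3 -m pendant '[0,0,0,0.1,-0.05,0.4,0, 0,0,0,0,0,0.1,0, 0,0,0,0,0,0,0]'; python3 -m pendant '[0,0,0,0,0,0.1,0, 0,0,0,0,0,0.1,0]';  python3 -c "
from h import *
to(0,66)
for i in range(3):
    arm.capture('side');s=arm.read_state();print(np.round(s['eef_pos'],2),np.round(s['ft_force'],2))"
```

```text
time_s: 6.48
eef_pos: [534.6, -4.7, 66.5]
orientation: [2.451, 1.961, 0.003]
ft_force: [0.1, -0.1, 0.4]
grip_width: 0.0
time_s: 6.72
eef_pos: [534.7, -4.7, 64.9]
orientation: [2.451, 1.961, 0.003]
ft_force: [-0.6, 0.4, 2.4]
grip_width: -0.002
t 6.725 pos [534.7  -4.7  64.9] local cm [-0.01 -0.08 -0.11] turn [ 0.18  0.02 -0.02] F [-0.61  0.37  2.4 ]
[534.7   -4.65  64.76] [-0.55 -0.38  2.41]
[534.7   -4.66  64.75] [-0.62 -0.78  2.4 ]
[534.72  -4.64  64.79] [-0.88  0.87  2.07]
```

Leftmost key touched at z≈64.8 with 2.4 N (an up key, sunk about 1 mm). On to key 2.

```bash
python3 -m pendant '[0,0,0,0,0,-1.3,0, 0,0,0,-1.5,0,0,0, 0,0,0,-1.5,0,0,0, 0,0,0,-1.5,0,0,0, 0,0,0,0,0,0,0, 0,0,0,0,0,0,0]';  python3 -c "
from h import *
to(1,66)"
```

```text
time_s: 7.62
eef_pos: [523.6, -53.6, 78.2]
orientation: [2.453, 1.957, 0.001]
ft_force: [0.4, 0.4, -0.1]
grip_width: -0.001
t 7.625 pos [523.6 -53.6  78.2] local cm [ 0.41 -0.07  1.22] turn [ 0.16  0.06 -0.19] F [ 0.38  0.41 -0.12]
```

```bash
python3 -m pendant '[0,0,0,0.4,-0.05,0.8,0, 0,0,0,0,0,0.3,0, 0,0,0,0,0,0,0]'; python3 -m pendant '[0,0,0,0,0,0.15,0, 0,0,0,0,0,0.1,0, 0,0,0,0,0,0,0]';  python3 -c "
from h import *
to(1,60.6)"
```

```text
time_s: 8.0
eef_pos: [524.0, -47.7, 66.1]
orientation: [2.452, 1.961, 0.002]
ft_force: [-0.0, -0.1, 0.7]
grip_width: -0.0
time_s: 8.38
eef_pos: [524.2, -47.3, 63.5]
orientation: [2.451, 1.962, 0.002]
ft_force: [0.3, -0.0, -0.4]
grip_width: 0.002
t 8.375 pos [524.2 -47.3  63.5] local cm [-0.22  0.02  0.29] turn [ 0.13 -0.   -0.  ] F [ 0.29 -0.02 -0.43]
```

```bash
python3 -m pendant '[0,0,0,-0.2,0,0.1,0, 0,0,0,0,0,0.1,0, 0,0,0,0,0,0,0]'; python3 -m pendant '[0,0,0,0,0,0.05,0, 0,0,0,0,0,0,0]';  python3 -c "
from h import *
to(1,60.6)"
```

```text
time_s: 8.75
eef_pos: [523.8, -49.6, 61.4]
orientation: [2.451, 1.961, 0.003]
ft_force: [-0.2, 1.0, 0.8]
grip_width: -0.001
time_s: 9.0
eef_pos: [523.9, -49.6, 61.0]
orientation: [2.451, 1.961, 0.003]
ft_force: [0.4, 0.4, -0.3]
grip_width: 0.004
t 9.0 pos [523.9 -49.6  61. ] local cm [ 0.01 -0.    0.04] turn [ 0.16  0.   -0.03] F [ 0.4   0.39 -0.35]
```

```bash
python3 -m pendant '[0,0,0,0,0,0.05,0]'; python3 -c "
from h import *
to(1,60.6)"
```

```text
time_s: 9.12
eef_pos: [524.0, -49.6, 60.6]
orientation: [2.451, 1.961, 0.003]
ft_force: [-0.4, 0.1, 2.7]
grip_width: -0.004
t 9.125 pos [524.  -49.6  60.6] local cm [ 0.01 -0.01 -0.  ] turn [ 0.17  0.   -0.03] F [-0.42  0.13  2.72]
```

```bash
python3 -c "
from h import *
arm.capture('side');to(1,60.6)"; python3 -m pendant '[0,0,0,0,0,-1.8,0, 0,0,0,-1.5,0,0,0, 0,0,0,-1.5,0,0,0, 0,0,0,-1.3,0,0,0, 0,0,0,0,0,0,0, 0,0,0,0,0,0,0]';  python3 -c "
from h import *
to(2,66)"
```

```text
t 9.175 pos [523.9 -49.6  60.6] local cm [ 0.01 -0.01 -0.  ] turn [ 0.16  0.   -0.03] F [-0.31  0.71  1.52]
time_s: 9.93
eef_pos: [513.3, -96.3, 79.9]
orientation: [2.453, 1.957, 0.002]
ft_force: [1.0, -0.2, 1.1]
grip_width: 0.001
t 9.925 pos [513.3 -96.3  79.9] local cm [ 0.2  -0.    1.39] turn [ 0.17  0.06 -0.19] F [ 1.01 -0.15  1.08]
```

```bash
python3 -m pendant '[0,0,0,0.2,0,0.9,0, 0,0,0,0,0,0.35,0, 0,0,0,0,0,0,0]'; python3 -m pendant '[0,0,0,0,0,0.1,0, 0,0,0,0,0,0.1,0, 0,0,0,0,0,0,0]';  python3 -c "
from h import *
to(2,66)"
```

```text
time_s: 10.3
eef_pos: [513.9, -92.9, 66.1]
orientation: [2.452, 1.961, 0.002]
ft_force: [-0.1, -1.2, 2.1]
grip_width: 0.001
time_s: 10.68
eef_pos: [514.0, -93.0, 64.6]
orientation: [2.451, 1.961, 0.001]
ft_force: [-1.3, -0.3, 3.0]
grip_width: -0.0
t 10.675 pos [514.  -93.   64.6] local cm [-0.14  0.01 -0.14] turn [ 0.13  0.07 -0.04] F [-1.31 -0.32  3.01]
```

Key 3 is touched, 3.0 N, and is up. Next the rightmost.

```bash
python3 -m pendant '[0,0,0,0,0,-1.4,0, 0,0,0,-1.5,0,0,0, 0,0,0,-1.5,0,0,0, 0,0,0,-1.4,0,0,0, 0,0,0,0,0,0,0, 0,0,0,0,0,0,0]';  python3 -c "
from h import *
to(3,66)"
```

```text
time_s: 11.42
eef_pos: [503.2, -140.1, 79.2]
orientation: [2.454, 1.958, 0.001]
ft_force: [0.6, 0.0, -0.5]
grip_width: 0.0
t 11.425 pos [ 503.2 -140.1   79.2] local cm [0.09 0.03 1.32] turn [ 0.15  0.05 -0.18] F [ 0.62  0.   -0.47]
```

```bash
python3 -m pendant '[0,0,0,0,0,0.9,0, 0,0,0,0,0,0.3,0, 0,0,0,0,0,0,0]'; python3 -m pendant '[0,0,0,0,0,0.1,0, 0,0,0,0,0,0.1,0, 0,0,0,0,0,0,0]';  python3 -c "
from h import *
to(3,66)"
```

```text
time_s: 11.8
eef_pos: [503.4, -139.0, 66.1]
orientation: [2.452, 1.961, 0.002]
ft_force: [-0.2, -0.1, 1.9]
grip_width: -0.004
time_s: 12.18
eef_pos: [503.5, -139.0, 64.6]
orientation: [2.451, 1.961, 0.001]
ft_force: [-1.4, 0.2, 2.1]
grip_width: -0.0
t 12.175 pos [ 503.5 -139.    64.6] local cm [-0.02  0.03 -0.14] turn [ 0.12  0.07 -0.04] F [-1.41  0.23  2.09]
```

All four are tapped, and key 2 is the latched one. I'll go back, first hovering over it.

```bash
python3 -m pendant '[0,0,0,0,0,-1.7,0, 0,0,0,3,0,0,0, 0,0,0,3,0,0,0, 0,0,0,3,0,0,0, 0,0,0,0,0,0,0, 0,0,0,0,0,0,0]';  python3 -c "
from h import *
to(1,66)
im=arm.capture('side');cv2.imwrite('pics/side4.png',cv2.resize(im[150:300,150:350],None,fx=4,fy=4,interpolation=cv2.INTER_CUBIC))"
```

```text
time_s: 12.92
eef_pos: [526.4, -49.2, 87.0]
orientation: [2.45, 1.956, 0.01]
ft_force: [-0.8, 0.0, 0.0]
grip_width: 0.003
t 12.925 pos [526.4 -49.2  87. ] local cm [-0.09 -0.26  2.1 ] turn [ 0.51 -0.04 -0.16] F [-0.83  0.02  0.02]
```

View pics/side4.png

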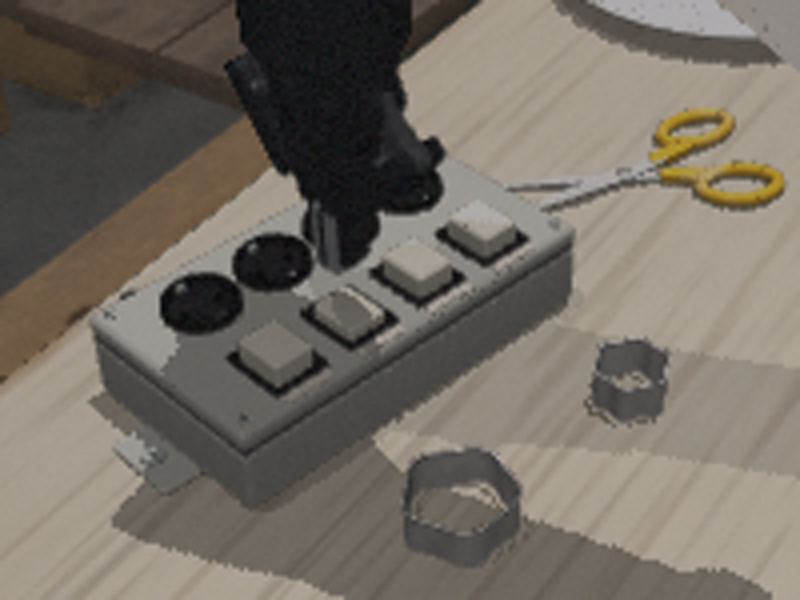

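Key 2 (cap at about (350,313) in the crop) still sits low in its frame, while the other three stand up. I'll press it now.

```bash
python3 -m pendant '[0.4,0,0,-0.1,-0.25,1.5,0, 0,0,0,0,0,0.8,0, 0,0,0,0,0,0,0]'; python3 -c "
from h import *
to(1,60.6)"
```

```text
time_s: 13.35
eef_pos: [522.7, -52.1, 61.8]
orientation: [2.459, 1.955, -0.0]
ft_force: [-0.8, -0.6, -0.5]
grip_width: -0.003
t 13.35 pos [522.7 -52.1  61.8] local cm [0.29 0.05 0.12] turn [ 0.    0.01 -0.4 ] F [-0.79 -0.57 -0.47]
```

```bash
python3 -m pendant '[0,0,0,0.2,0,0,0, 0,0,0,0,0,0.2,0, 0,0,0,0,0,0.15,0, 0,0,0,0,0,0.1,0]'; python3 -c "
from h import *
to(1,60.6)"
```

```text
time_s: 13.85
eef_pos: [523.5, -50.0, 58.2]
orientation: [2.459, 1.954, -0.001]
ft_force: [-2.5, 0.3, 5.2]
grip_width: 0.004
t 13.85 pos [523.5 -50.   58.2] local cm [ 0.06  0.02 -0.24] turn [ 0.01  0.04 -0.42] F [-2.5   0.33  5.21]
```

```bash
python3 -m pendant '[0,0,0,0,0,0.06,0, 0,0,0,0,0,0,0]'; python3 -m pendant '[0,0,0,0,0,-0.5,0, 0,0,0,0,0,-2,0, 0,0,0,0,0,-5,0, 0,0,0,0,0,-5,0, 0,0,0,0,0,-5,0, 0,0,0,0,0,-3,0, 0,0,0,-3,-5,0,0, 0,0,0,-3,-5,0,0]'; python3 -m pendant '[0,0,0,0,-5,0,0, 0,0,0,0,-5,0,0, 0,0,0,0,0,0,0, 0,0,0,0,0,0,0]'
python3 - <<'E'
from h import *
im=arm.capture('side');cv2.imwrite('pics/side5.png',cv2.resize(im[150:300,150:350],None,fx=4,fy=4,interpolation=cv2.INTER_CUBIC))
cv2.imwrite('pics/top5.png',arm.capture('top'))
E
```

```text
time_s: 14.1
eef_pos: [523.5, -50.1, 58.4]
orientation: [2.459, 1.954, -0.002]
ft_force: [-2.5, 1.0, 5.4]
grip_width: -0.002
time_s: 15.1
eef_pos: [414.2, -85.1, 270.1]
orientation: [2.451, 1.961, 0.008]
ft_force: [-0.2, -1.6, -0.7]
grip_width: 0.001
time_s: 15.6
eef_pos: [311.3, -64.6, 269.6]
orientation: [2.453, 1.949, 0.007]
ft_force: [1.1, 0.1, -0.8]
grip_width: -0.004
```

View pics/side5.png

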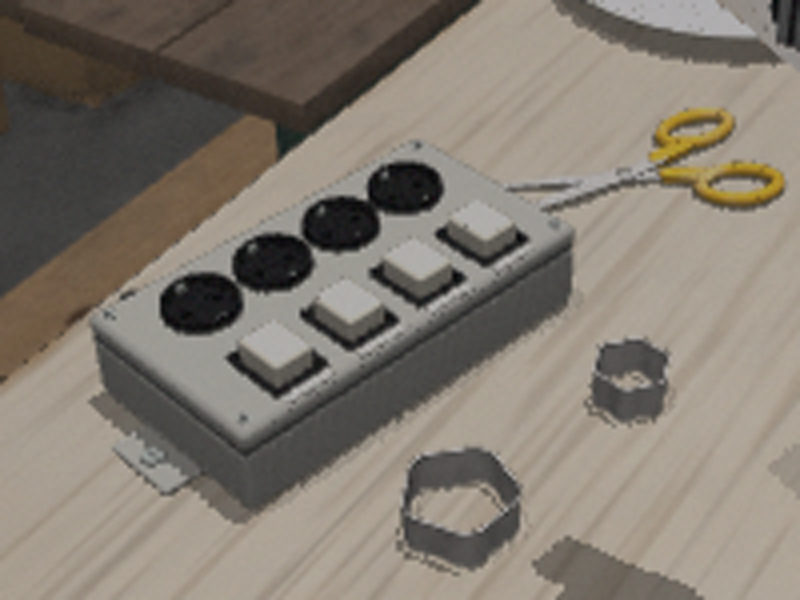

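View pics/top5.png

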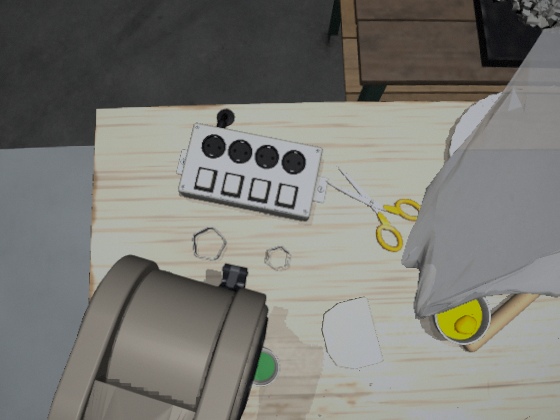

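All four caps now lie on one line at about (277,350), (350,305), (420,262) and (485,225), with equal side faces. The scissors and cutters are unmoved, and the hand is clear.

```bash
python3 -c "
from h import *
a=cv2.imread('pics/top0.png')[230:275,180:300].astype(int);b=cv2.imread('pics/top5.png')[230:275,180:300].astype(int)
print(np.abs(a-b)[:25].mean())
print(arm.hand_in())"
```

```text
11.284555555555556
the job is handed in; nothing more can be done
None
```

I tapped the four keys from left to right, pressed the one that was latched (second from the left), lifted the hand clear and handed the job in. It took about 16 s of the 64 s allowed, and no verdict was reported.

**Taps:**

| Key (from left) | Tool height at touch | Force | State |
|---|---|---|---|
| 1 | 64.8 mm | 2.4 N | up |
| 2 | 60.6 mm | 1.5–2.7 N | latched, stood firm |
| 3 | 64.6 mm | about 3.0 N | up |
| 4 | 64.6 mm | about 2.1 N | up |

The force readings carry about 0.5–1 N of noise. A side picture taken before the press also showed key 2 sitting low.

**Press:** I pushed key 2 down to about 58.3 mm, which is about 7.7 mm of travel, with 5.2–5.4 N. That is past its 6.5 mm release point.

**Last checks:**
- The side picture shows all four caps standing up in one even line.
- By eye, the scissors and both cutters are where they began.
- The hand was about 270 mm up, in front of the block, touching nothing.
- A quick before/after pixel comparison around the cutters gave a mean difference of 11 grey levels. I put that down to the arm and its lighting in the later picture, so this check proved nothing; the cutters staying put rests on the pictures alone.

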